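Load the rivet press and hold its flap on the balance point

TASK

Take the slim brass stud out of the pocket tray, set it upright, foot down, in the die cup of the grey rivet press and let go of it. Then take the press flap by its cross handle, swing it up until it stands straight upright on its balance point, without letting it go over to the die side, and finish while holding it there by the handle so that a strap can be laid over the stud. Leave the other fittings in the tray and the wooden spool where they are.

Things in the scene. Friction and masses are not known exactly. Their poses are not given: they have to be found in the camera images.
- stud: the slim brass stud to be loaded: a round foot 14 mm in diameter and 8 mm tall, then a thinner round shank 10 mm in diameter up to 26 mm total height; 14 to 28 g. Origin at the centre of its underside, z up along the shank. It starts standing, foot down, in one of the tray's pockets, its shank above the tray.
- tray: light wooden pocket tray, fixed to the bench, 115 mm (its x) by 170 mm (its y), 18 mm high, with six round pockets 18 mm in diameter and 9 mm deep (floor 9 mm above the bench), at x = -30 and +30 mm by y = -56, 0 and +56 mm. Three of them hold a fitting. Origin at the centre of its underside.
- press: grey rivet press, fixed: base 100 mm (its x) by 235 mm (its y), two hinge cheeks at the middle up to 70 mm high, a steel die block 64 by 64 mm, 30 mm high, centred at y = -78 mm. The hinge runs along its x, above the origin. The flap starts open, lying on a rest towards +y. Origin on the underside, below the hinge.
- die_floor (a point): centre of the floor of the die cup, a round recess 18 mm in diameter and 8 mm deep with a 2 mm chamfer, in the top of the steel die block; the floor is 22 mm and the block's top 30 mm above the bench. The stud's foot fits it with 2 mm to spare all round.
- flap_hinge (a point): point on the hinge axis of the flap, at mid width, 60 mm above the bench; the axis runs along the press's x.
- flap (a joint): angle of the flap, rad: 0 lying open, level, towards the press's +y (where it starts); 1.571 (pi/2) standing straight upright, its balance point, centre of mass right over the hinge; 3.05 shut over the die. Nearly free of friction: it falls back or over as soon as it is let go off balance. It weighs 0.35 to 0.7 kg in all.
- crossbar (a point): cross handle at the flap's free end: round steel bar, 16 mm diameter, 190 mm long along the press's x, fixed to the flap, its axis 130 mm from the hinge axis. 62 mm stick out on each side of the 66 mm wide, 8 mm thick flap. This point: the bar's middle, 60 mm above the bench when open, 190 mm upright. It can turn between the pads of a gripper that stays pointing down.
- grip_near (a point): place to take the cross handle on its part sticking out at the press's -x side, on the bar's axis, 68 mm from its middle; it goes with the flap.
- grip_far (a point): the same place on the part sticking out at the press's +x side.
- button: bystander in the tray: brass fitting with a wide domed head 22 mm in diameter, 21 mm tall. Origin at the centre of its underside.
- sleeve: bystander in the tray: plain brass cylinder 14 mm in diameter, 18 mm tall, without a thinner shank. Origin at the centre of its underside.
- spool: bystander: wooden spool 42 mm in diameter and 50 mm tall, standing beyond the work. Origin at the centre of its underside.

How it is judged:
By the outcome, as a careful person would: the job done as asked, in the order asked, and still so for the second after the job is handed in, while the arm keeps its last pose, push and grip.
It also fails if it takes over 59 s, if anything falls off the work surface, if the arm or the gripper's body presses on something with over 40 N, if the wrist force passes 120 N, or if a joint passes its speed limit or range.

ROBOT

A 6-joint arm with a two-finger parallel gripper is mounted at the origin on the work surface. World frame = base frame: x ahead of the robot, y to its left, z up, the work surface at z = 0. Lengths are in m, angles in rad, forces in N, time in s.
With the tool pointing down it reaches from about 0.375 to 0.925 m from the base axis. Payload 5.7 kg.
Tool frame: the origin (TCP) lies midway between the tips of the shut fingers; the grasp point (between the pads) lies arm.grip_depth behind it (arm.grip_depth is the distance from the TCP to the grasp point, in m); z points along the fingers, y is the direction in which the jaws open and shut (so a half turn about z gives the same grasp; the last joint's range is limited). The gripper opens to 85 mm and grips with 20 to 120 N. Pads are 22 mm wide; open, the fingers measure 114 mm over their backs; the gripper's body (76 mm by 85 mm) begins 54 mm behind the grasp point. The pads swing forward as they close: fully open they stand 13 mm farther back than shut.
Start: joints at [-1.319, 0.359, 1.51, -0, 1.272, -0.115], TCP at [0.215, -0.56, 0.231] pointing down, gripper open.
Joint ranges: [-2.97, 2.97], [-1.01, 2.36], [0.21, 2.38], [-0.96, 4.11], [0.2, 2.71], [-2.98, 2.98]. Speed limits (rad/s): [2.39, 2.39, 3.14, 3.14, 3.14, 3.14].

INTERFACE

Orientations are given as a unit quaternion [x, y, z, w].
In Python, from workcell import arm gives the robot as it stands.
- The arm moves only by the tool step_arm, never from a script. Its argument "moves" is a list of rows, each a list of 7 numbers: the turn, a rotation vector about the tool's x, y, z in rad, then the shift along the tool's x, y, z in mm, then the finger opening in mm, from 0 to 85.4. In form: [[ax, ay, az, dx, dy, dz, jaw], ...]. A call has 1 to 8 rows; each row is the pose to reach, as a shift and turn from the pose measured when the call began, along the tool's axes at that moment; what a row does not reach only later rows make up. A row lasts 1/10 s, in which the tool goes at most 50 mm and 8.59 degrees, less where a joint would pass 70% of its speed; a pose out of reach is approached as far as the arm can. A call with a gripper value outside its range is refused whole. The fingers move at their own pace and stop on an object; "grip_force" is the grip in N (left out, the last holds). Time passes only in rows, so rows that repeat a pose let the fingers close. It gives the time, the measured TCP pose, the force and the opening at its end, in the units of the state.
- arm.read_state(): the state, without advancing time (a new reading comes with each control period).
- arm.get_image(name): name is "side" or "top"; returns the picture (384x512x3 uint8, blue, green, red); there is no depth.
- arm.camera_info(name): a dict with "intrinsics" (3x3 intrinsics, pixels), "k1" (the pictures are not rectified: a ray, as slopes to the right and down, at radius r is drawn at 1 + k1 r^2 times it, then the intrinsics apply), "T" (4x4, takes a point from camera to world coordinates). Camera axes: x right, y down, z forward; pixel columns grow to the right and rows downward; lengths in m; the calibration is good to about 2 mm. A picture is of the moment at which its call begins. camera_info takes no time and is no camera call.
- arm.finish_job(): hands the job in, once; it reports no verdict.
Trained networks look in the newest picture that a camera, given by its name, has taken for a name from the list of things; names that differ only in an ending like _2 or _b are one class to them, and where a whole thing is asked for, a point or a joint stands for the part that bears it (a point fixed in the world has none). Each returns a list of dicts, best first, with "conf" (0 to 1); they miss things now and then, are a little off and sometimes report something else, mostly with a low value. They report only what shows in the picture. A call takes as long as a camera call.
- arm.recognise(target, camera): "position" ([x, y, z] in m, in the coordinates of the camera as it stood for that picture, good to about 4 mm: the middle of the surface that is visible of it).
The state is a dict: "clock": time; "joint_pos": joint angles; "dq": joint speeds; "effort": joint torques, N m; "position": TCP position; "ee_rot": TCP orientation; "ft_force": force on the tool from outside, world axes, zero at the start; "wrist_torque": the same for the moment, N m; "opening": finger opening in m.
Only numpy, scipy, OpenCV 4.12 (cv2) and the standard library are available. Lean on these libraries where they do the work, as an engineer would, in place of code of your own. Each camera call takes 0.05 s, during which the arm holds its last target. There are 200 camera calls.

## Working session

There is one attempt and no reset: what is moved stays moved. The work goes in short steps, Python scripts to look and compute and a tool call to move; the robot and the scene stay as the last step left them, time stands still between calls to the robot, and variables do not carry over. Pictures are saved under pics/ and viewed, about 8 in all and at most 12, crops included, and the job is handed in when it is done.

Besides the shell and the picture viewer there is one more tool, called after "Emit:" as name([rows], argument=value, ...), one row to a line, values as JSON. step_arm: Moves the arm, as the interface text tells. Its arguments: {"type":"object","properties":{"moves":{"type":"array","items":{"type":"array","items":{"type":"number"}}},"grip_force":{"type":"number"}},"required":["moves"]}

```bash
ls; mkdir -p pics; cat > h.py <<'E'
import numpy as np, cv2
from scipy.spatial.transform import Rotation as R
from workcell import arm
def look(name, cam):
    im=arm.get_image(cam); cv2.imwrite(f'pics/{name}.png',im); return im
def proj(p,cam):
    c=arm.camera_info(cam); T=np.array(c['T']); q=np.linalg.inv(T)@np.r_[p,1]
    s=q[:2]/q[2]; s=s*(1+c['k1']*(s@s)); K=np.array(c['intrinsics']); return K[:2,:2]@s+K[:2,2]
def ray(uv,cam):
    c=arm.camera_info(cam); T=np.array(c['T']); K=np.array(c['intrinsics'])
    d=np.linalg.solve(K[:2,:2],np.array(uv,float)-K[:2,2]); s=d.copy()
    for _ in range(20): s=d/(1+c['k1']*(s@s))
    return T[:3,3],T[:3,:3]@np.r_[s,1]
def atz(uv,cam,z):
    o,d=ray(uv,cam); return o+d*(z-o[2])/d[2]
def rec(t,cam):
    T=np.array(arm.camera_info(cam)['T'])
    return [(round(r['conf'],2),np.round(T[:3,:3]@r['position']+T[:3,3],4)) for r in arm.recognise(t,cam)]
def tool(p):
    "mm shift in tool axes to bring TCP to p"
    s=arm.read_state(); return np.round(R.from_quat(s['ee_rot']).inv().apply(np.array(p)-s['position'])*1000,1)
E
python3 - <<'E'
from h import *
for cam in ('side','top'):
    look(cam+'0',cam); c=arm.camera_info(cam); print(cam,np.round(c['T'],3).tolist(),c['intrinsics'],c['k1'])
    for t in ['stud','tray','press','die_floor','flap_hinge','crossbar','grip_near','grip_far','button','sleeve','spool']:
        print(t,[(a,b.tolist()) for a,b in rec(t,cam)[:3]])
print(arm.read_state(),arm.grip_depth)
E
```

```text
pics
side [[0.938, -0.195, 0.288, 0.34], [-0.347, -0.528, 0.775, -0.679], [0.001, -0.826, -0.563, 0.583], [0.0, 0.0, 0.0, 1.0]] [[397.54661871   0.         260.76558935]
 [  0.         397.54661871 185.88561138]
 [  0.           0.           1.        ]] -0.027130143783668133
stud [(0.74, [0.5315, 0.2606, 0.0661]), (0.49, [0.5349, -0.1493, 0.025])]
tray [(0.7, [0.5558, -0.2215, 0.0197])]
press [(0.77, [0.5173, 0.182, 0.0292])]
die_floor [(0.58, [0.5126, 0.1811, 0.032])]
flap_hinge [(0.83, [0.515, 0.1846, 0.0298])]
crossbar [(0.79, [0.5302, 0.2596, 0.0679])]
grip_near [(0.69, [0.5284, 0.2528, 0.0634])]
grip_far [(0.89, [0.5302, 0.2533, 0.0683])]
button [(0.53, [0.5233, -0.2651, 0.0317])]
sleeve []
spool [(0.94, [0.7415, -0.0205, 0.0369])]
top [[0.026, -0.994, 0.103, 0.459], [-0.999, -0.028, -0.018, 0.033], [0.021, -0.102, -0.995, 1.149], [0.0, 0.0, 0.0, 1.0]] [[381.76118813   0.         257.46884593]
 [  0.         381.76118813 186.44108771]
 [  0.           0.           1.        ]] -0.08266412072357378
stud [(0.52, [0.515, 0.203, 0.031])]
tray [(0.87, [0.5593, -0.1991, 0.0186]), (0.
[... 392 characters left out ...]
': 1.2, 'joint_pos': array([-1.31908247e+00,  3.58796724e-01,  1.51042318e+00,  1.69848847e-06,
        1.27247993e+00, -1.15108342e-01]), 'dq': array([-1.25100641e-04,  1.20549529e-03,  8.09485047e-04, -1.47746278e-05,
        8.48031748e-04,  7.82767675e-08]), 'effort': array([-1.82286885e-04, -5.27600026e+01, -2.79046530e+01, -2.10152989e-04,
        1.66251884e-03,  6.30294750e-06]), 'position': array([ 0.21516998, -0.5600513 ,  0.23125989]), 'ee_rot': array([ 9.83227326e-01,  1.82384269e-01, -2.84777303e-06, -5.35219473e-05]), 'ft_force': array([-0.10669471,  0.04020889, -0.5927915 ]), 'wrist_torque': array([ 0.006117  , -0.04582935, -0.03520346]), 'opening': 0.08528665966575581} 0.0187
```

```bash
python3 - <<'E'
import cv2
a=cv2.imread('pics/side0.png');b=cv2.imread('pics/top0.png')
cv2.imwrite('pics/side_v.png',cv2.resize(a,(768,576),interpolation=cv2.INTER_CUBIC))
cv2.imwrite('pics/top_v.png',cv2.resize(b,(768,576),interpolation=cv2.INTER_CUBIC))
E
```

```text
(no output)
```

View pics/side_v.png

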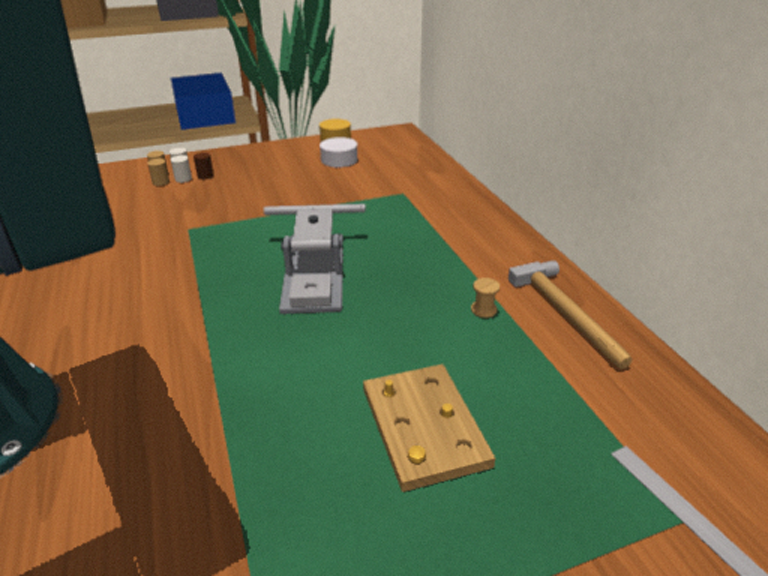

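View pics/top_v.png

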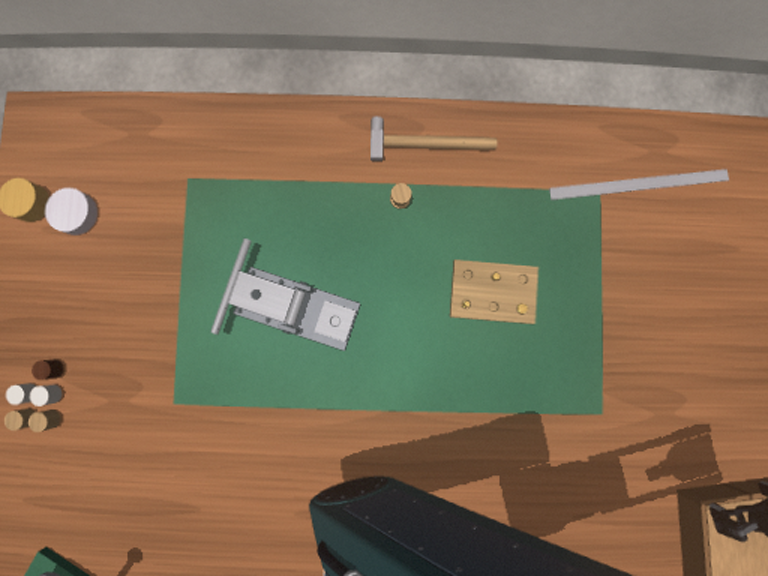

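The side view shows the press at about (312,250), with its cross handle along (265–365,209). In the tray are the stud at (389,388), the sleeve at (447,410) and the button at (417,455). The top view shows the die cup at (335,321), bar ends at (247,241) and (215,331), and the stud at (467,303). Next I'll take enlarged crops for accurate pixel positions.

```bash
python3 - <<'E'
import cv2,numpy as np
b=cv2.imread('pics/top0.png');a=cv2.imread('pics/side0.png')
z=lambda im,x,y,w,h,f:cv2.resize(im[y:y+h,x:x+w],(w*f,h*f),interpolation=cv2.INTER_CUBIC)
top=np.hstack([z(b,138,150,112,92,4),z(b,298,168,64,92,4)]) # 448+256
bot=np.hstack([z(a,174,130,88,56,4),z(a,240,240,88,56,4)])
c=np.zeros((600,704,3),np.uint8); c[:368]=top; c[372:596,:704]=bot
cv2.imwrite('pics/crop.png',c)
E
```

```text
(no output)
```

View pics/crop.png

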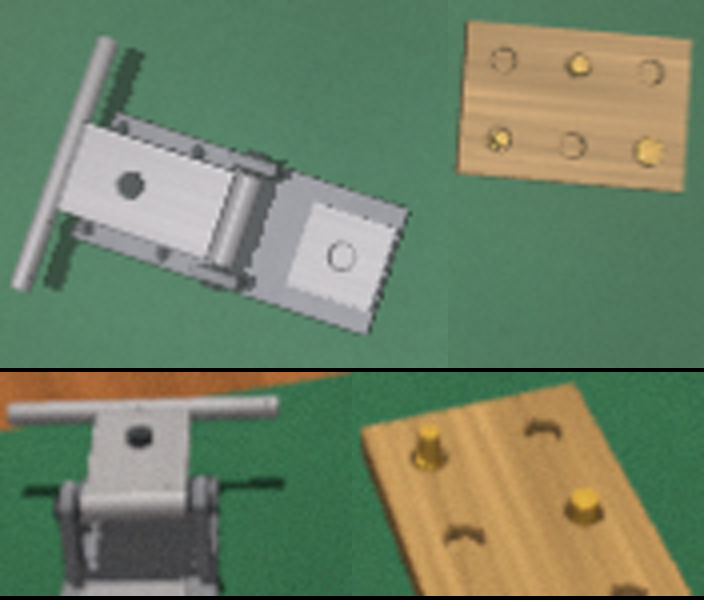

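```bash
python3 - <<'E'
from h import *
t1=lambda x,y:(x/4+138-.375,y/4+150-.375)
t2=lambda x,y:((x-448)/4+298-.375,y/4+168-.375)
s1=lambda x,y:(x/4+174-.375,(y-372)/4+130-.375)
s2=lambda x,y:((x-352)/4+240-.375,(y-372)/4+240-.375)
P=lambda l,uv,cam,z:print(l,np.round(atz(uv,cam,z)*1000,1))
P('bar+x',t1(107,38),'top',.06);P('bar-x',t1(19,290),'top',.06)
P('bar+x s',s1(277,405),'side',.06);P('bar-x s',s1(9,412),'side',.06)
P('die',t1(342,257),'top',.03)
P('hinge',t1(236,221),'top',.065)
for c in [(504,60),(580,66),(651,73),(499,140),(572,146),(650,151)]:P('pk',t2(*c),'top',.018)
for c in [(468,22),(691,40),(683,190),(459,172)]:P('trc',t2(*c),'top',.018)
P('stud top',t2(500,137),'top',.035);P('studtop s',s2(429,428),'side',.035);P('stud foot s',s2(429,461),'side',.017)
P('sleeve s',s2(585,494),'side',.027)
E
```

```text
bar+x [642.8 284.5  60. ]
bar-x [459.7 338.3  60. ]
bar+x s [644.4 286.1  60. ]
bar-x s [463.6 341.6  60. ]
die [490.7 111.   30. ]
hinge [513.1 184.7  65. ]
pk [ 591.5 -149.4   18. ]
pk [ 588.7 -206.9   18. ]
pk [ 584.9 -260.9   18. ]
pk [ 531.5 -146.4   18. ]
pk [ 528.4 -201.3   18. ]
pk [ 526.2 -260.3   18. ]
trc [ 619.5 -121.9   18. ]
trc [ 610.9 -291.5   18. ]
trc [ 497.7 -285.4   18. ]
trc [ 506.9 -116.8   18. ]
stud top [ 532.6 -144.4   35. ]
studtop s [ 535.3 -144.4   35. ]
stud foot s [ 533.7 -148.6   17. ]
sleeve s [ 592.2 -204.1   27. ]
```

```bash
python3 - <<'E'
from h import *
print(tool([.5335,-.146,.10]))
s=arm.read_state();x=R.from_quat(s['ee_rot']).as_matrix();print(np.round(x,3), s['clock'])
yaw=np.arctan2(x[1,0],x[0,0]);print('turn z',yaw-np.arctan2(-.283,.959))
E
```

```text
[ 445.6 -272.3  131.3]
[[ 0.933  0.359 -0.   ]
 [ 0.359 -0.933  0.   ]
 [ 0.    -0.    -1.   ]] 1.2
turn z 0.6537761788713858
```

Emit:
step_arm([
  [0,0,0.654,446,-272,131,40],
  [0,0,0.654,446,-272,131,40],
  [0,0,0.654,446,-272,131,40],
  [0,0,0.654,446,-272,131,40],
  [0,0,0.654,446,-272,131,40],
  [0,0,0.654,446,-272,131,40],
  [0,0,0.654,446,-272,131,40],
  [0,0,0.654,446,-272,131,40],
], grip_force=30)

```text
clock: 2.0
position: [0.4498, -0.2557, 0.1353]
ee_rot: [0.99, -0.143, 0.0, 0.0]
ft_force: [-0.1, -0.3, -0.4]
opening: 0.0402
```

```bash
python3 - <<'E'
from h import *
s=arm.read_state();print(s['position'],s['opening'],s['ee_rot'],s['clock']);print(tool([.5335,-.146,.10]))
E
```

```text
[ 0.449769   -0.25570988  0.13525679] 0.0402397479841839 [ 9.89687057e-01 -1.43245658e-01  4.16691476e-04  1.90610778e-04] 2.0
[  49.2 -129.    35.3]
```

Emit:
step_arm([
  [0,0,0,49,-129,35,40],
  [0,0,0,49,-129,35,40],
  [0,0,0,49,-129,35,40],
  [0,0,0,49,-129,35,40],
  [0,0,0,49,-129,50,40],
  [0,0,0,49,-129,50,40],
])

```text
clock: 2.6
position: [0.5322, -0.1455, 0.084]
ee_rot: [0.99, -0.143, -0.001, -0.0]
ft_force: [0.3, 0.6, 0.8]
opening: 0.04
```

```bash
python3 - <<'E'
from h import *
a=look('side1','side');b=look('top1','top')
s=arm.read_state();print(s['position'],s['ft_force'])
p=s['position']
us,ut=proj(p,'side'),proj(p,'top');print(us,ut,rec('stud','side')[:2])
print(tool([.5335,-.146,.020]))
z=lambda im,u:cv2.resize(im[int(u[1])-45:int(u[1])+45,int(u[0])-50:int(u[0])+50],(400,360),interpolation=cv2.INTER_CUBIC)
cv2.imwrite('pics/c1.png',np.hstack([z(a,us),z(b,ut)]))
E
```

```text
[ 0.53280551 -0.14630611  0.08529262] [-0.86757146 -0.40198809  0.13889845]
[257.96740515 235.14591889] [314.1516202  200.70667698] [(0.45, array([ 0.5364, -0.1521,  0.0227]))]
[ 0.1 -0.7 65.7]
```

View pics/c1.png

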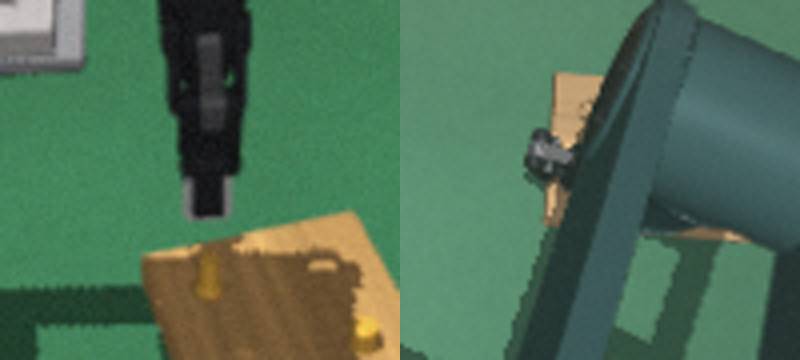

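The side view shows the near finger at (207,195), in line with the stud at (209,275). I'll lower now.

Emit:
step_arm([
  [0,0,0,0,-1,45,40],
  [0,0,0,0,-1,65,40],
  [0,0,0,0,-1,65,40],
  [0,0,0,0,-1,65,25],
  [0,0,0,0,-1,65,12],
  [0,0,0,0,-1,65,6],
  [0,0,0,0,-1,65,6],
])

```text
clock: 3.45
position: [0.5347, -0.1463, 0.0221]
ee_rot: [0.99, -0.144, 0.002, 0.001]
ft_force: [0.0, -2.0, 5.0]
opening: 0.0079
```

Emit:
step_arm([
  [0,0,0,0,0,0,6],
  [0,0,0,0,0,0,6],
])

```text
clock: 3.65
position: [0.535, -0.1464, 0.0225]
ee_rot: [0.99, -0.144, 0.002, 0.001]
ft_force: [-0.7, 0.7, -0.7]
opening: 0.0079
```

Emit:
step_arm([
  [0,0,0,0,0,-20,6],
  [0,0,0,0,0,-50,6],
  [0,0,0,0,0,-80,6],
  [0,0,0,0,0,-80,6],
])

```text
clock: 4.05
position: [0.5373, -0.1471, 0.1061]
ee_rot: [0.99, -0.144, 0.006, 0.002]
ft_force: [0.2, 0.2, -0.1]
opening: 0.0075
```

```bash
python3 - <<'E'
from h import *
a=look('side2','side')
s=arm.read_state();print(s['position'],s['opening'],s['ft_force'])
us=proj(s['position'],'side');print(us,rec('stud','side')[:3])
u=us;cv2.imwrite('pics/c2.png',cv2.resize(a[int(u[1])-40:int(u[1])+60,int(u[0])-50:int(u[0])+50],(600,600),interpolation=cv2.INTER_CUBIC))
E
```

```text
[ 0.53613636 -0.14666856  0.10432119] 0.00761504744256065 [-0.47335307  0.05797154 -0.31319885]
[259.6911408  227.11298499] [(0.63, array([0.5275, 0.2524, 0.0626]))]
```

View pics/c2.png

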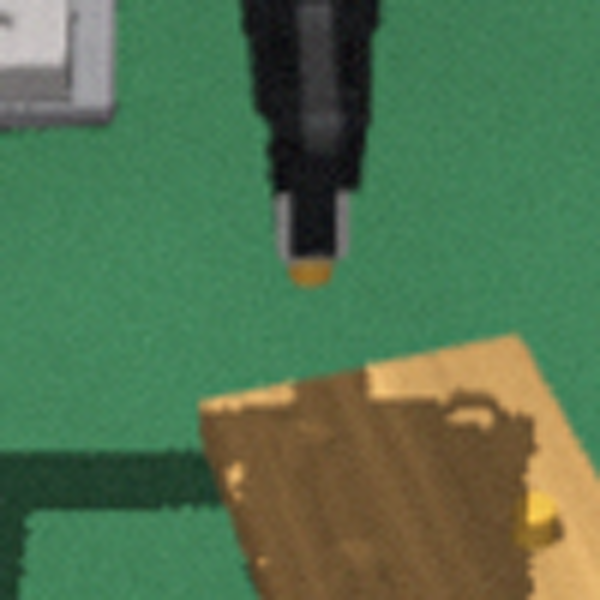

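The stud is held with its foot just below the pads at (311,272), upright and centred on the finger at 313. Next I'll carry it over the die.

```bash
python3 - <<'E'
from h import *
print(tool([.492,.112,.09]), arm.read_state()['ee_rot'])
E
```

```text
[-114.6 -235.4   12. ] [ 9.89636317e-01 -1.43564095e-01  2.91169258e-03  9.12959756e-04]
```

Emit:
step_arm([
  [0,0,0,-20,-40,0,6],
  [0,0,0,-40,-80,0,6],
  [0,0,0,-60,-120,0,6],
  [0,0,0,-80,-160,0,6],
  [0,0,0,-100,-200,5,6],
  [0,0,0,-114,-235,12,6],
  [0,0,0,-114,-235,12,6],
  [0,0,0,-114,-235,12,6],
])

```text
clock: 4.95
position: [0.4911, 0.112, 0.0887]
ee_rot: [0.99, -0.142, 0.002, 0.001]
ft_force: [-0.3, -0.1, 0.0]
opening: 0.0078
```

```bash
python3 - <<'E'
from h import *
print(tool([.492,.112,.05]), arm.read_state()['ee_rot'],arm.read_state()['position'])
E
```

```text
[ 0.7 -0.4 38.7] [ 0.98982691 -0.14226187  0.00151772  0.00139318] [0.4910794  0.11198316 0.08868561]
```

Emit:
step_arm([
  [0,0,0,1,0,20,6],
  [0,0,0,1,0,36,6],
  [0,0,0,1,0,36,6],
  [0,0,0,1,0,36,6],
])

```text
clock: 5.35
position: [0.4919, 0.1104, 0.0524]
ee_rot: [0.99, -0.143, 0.001, 0.002]
ft_force: [-0.1, 0.2, 0.6]
opening: 0.0077
```

```bash
python3 - <<'E'
from h import *
a=look('side3','side');b=look('top3','top')
s=arm.read_state();print(s['position'],s['ee_rot'])
us,ut=proj(s['position'],'side'),proj(s['position'],'top');print(us,ut)
print('die proj of est at .03',proj([.492,.112,.03],'side'),proj([.492,.112,.03],'top'))
z=lambda im,x,y:cv2.resize(im[y:y+60,x:x+50],(400,480),interpolation=cv2.INTER_CUBIC)
o=(int(us[0])-25,int(us[1])-25);q=(int(ut[0])-25,int(ut[1])-30);print(o,q)
cv2.imwrite('pics/c3.png',np.hstack([z(a,*o),z(cv2.imread('pics/side0.png'),*o)]))
E
```

```text
[0.49272517 0.11092503 0.05320064] [ 0.98974902 -0.14279912  0.00186866  0.00134298]
[205.7009687  182.22073923] [222.62439555 212.93268679]
die proj of est at .03 [206.03433158 189.96735775] [222.80595777 213.43261474]
(180, 157) (197, 182)
```

View pics/c3.png

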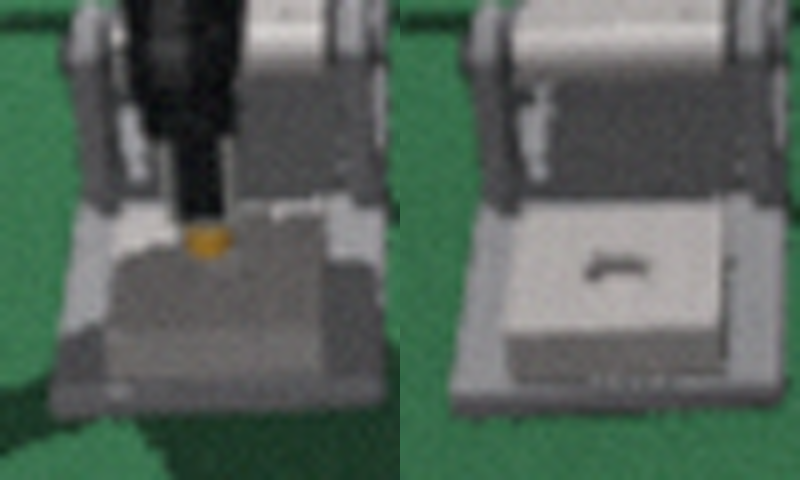

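The stud foot shows at (208,243), with its bottom edge at row 258. The reference crop shows the cup at (216,265). So the stud sits roughly 2.5 mm to the left, and I'll compute the fix in the same camera.

```bash
python3 - <<'E'
from h import *
from scipy.optimize import least_squares as ls
px=np.array([(115,203),(323,203),(107,331),(325,328)])/8+[180-.44,157-.44]
def pts(q,L):
    c,s=np.cos(q[2]),np.sin(q[2]); return [np.array([q[0]+c*x-s*y,q[1]+s*x+c*y,.03]) for x,y in L]
L=[(-.032,.032),(.032,.032),(-.032,-.032),(.032,-.032)]
f=lambda q:np.ravel([proj(p,'side') for p in pts(q,L)]-px)
r=ls(f,[.492,.112,-.287]);print('die by block, side',r.x,np.round(r.fun,1))
r=ls(lambda q:f([*q,-.287]),[.492,.112]);print('fixed yaw',r.x)
print('cup by hole px',atz((217/8+180-.44,265/8+157-.44),'side',.03))
# stud: foot bottom ellipse: front edge row
s=arm.read_state();p=s['position'];print(p)
def ell(c,z,r=.007):
    a=np.linspace(0,6.28,60);return np.array([proj([c[0]+r*np.cos(t),c[1]+r*np.sin(t),z],'side') for t in a])
for z in (.038,.040):
    g=lambda c:[ell(c,z)[:,0].mean()-(208/8+180-.44),ell(c,z)[:,1].max()-(258/8+157-.44)]
    print(z,'stud side',ls(g,p[:2],diff_step=1e-3).x)
E
```

```text
die by block, side [ 0.49404225  0.11262764 -0.27813026] [ 0.5  1.   0.1 -0.1 -0.2 -0.  -0.3 -0.8]
fixed yaw [0.49404948 0.11262459]
cup by hole px [0.49378006 0.11262853 0.03      ]
[0.49272517 0.11092503 0.05320064]
0.038 stud side [0.49148554 0.11261122]
0.04 stud side [0.49093731 0.10973384]
```

Emit:
step_arm([
  [0,0,0,2.3,-1.7,0,6],
  [0,0,0,2.3,-1.7,6,6],
  [0,0,0,2.3,-1.7,10,6],
  [0,0,0,2.3,-1.7,13,6],
  [0,0,0,2.3,-1.7,13,6],
])

```text
clock: 5.95
position: [0.4949, 0.1119, 0.0396]
ee_rot: [0.99, -0.143, 0.001, 0.002]
ft_force: [0.6, 0.1, -0.1]
opening: 0.0079
```

Emit:
step_arm([
  [0,0,0,0,0,2,6],
  [0,0,0,0,0,3.5,6],
  [0,0,0,0,0,3.5,6],
])

```text
clock: 6.25
position: [0.4947, 0.1119, 0.0359]
ee_rot: [0.99, -0.143, 0.001, 0.002]
ft_force: [0.1, 0.0, -0.8]
opening: 0.0078
```

```bash
python3 - <<'E'
from h import *
a=look('side4','side');s=arm.read_state();print(s['position'],s['ft_force'])
cv2.imwrite('pics/c4.png',cv2.resize(a[157:217,180:240],(480,480),interpolation=cv2.INTER_CUBIC))
E
```

```text
[0.49481723 0.1118759  0.03603673] [-0.03599283 -0.63156969  0.0572105 ]
```

View pics/c4.png

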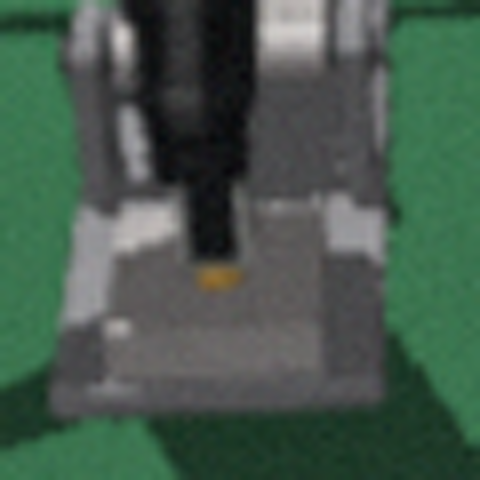

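The foot now shows as a thin strip at (217,277), half hidden in the cup. I'll lower the last millimetres until it touches.

Emit:
step_arm([
  [0,0,0,0,0,1,6],
  [0,0,0,0,0,1,6],
])

```text
clock: 6.5
position: [0.495, 0.1119, 0.0352]
ee_rot: [0.99, -0.143, 0.001, 0.001]
ft_force: [-0.4, -0.3, 0.8]
opening: 0.0076
```

Emit:
step_arm([
  [0,0,0,0,0,1,6],
  [0,0,0,0,0,1,6],
])

```text
clock: 6.7
position: [0.4953, 0.1119, 0.035]
ee_rot: [0.99, -0.143, 0.002, 0.001]
ft_force: [-2.6, -1.2, 10.6]
opening: 0.0078
```

Emit:
step_arm([
  [0,0,0,0,0,-0.5,8],
  [0,0,0,0,0,-0.5,12],
  [0,0,0,0,0,-0.5,18],
  [0,0,0,0,0,-0.5,26],
  [0,0,0,0,0,-0.5,30],
  [0,0,0,0,0,-20,30],
  [0,0,0,0,0,-50,30],
  [0,0,0,0,0,-90,30],
])

```text
clock: 7.5
position: [0.4934, 0.112, 0.1245]
ee_rot: [0.99, -0.143, -0.0, 0.002]
ft_force: [0.1, -0.7, -0.1]
opening: 0.03
```

```bash
python3 - <<'E'
from h import *
s=arm.read_state();print(s['position'],s['opening'],s['ee_rot'])
for t in('grip_near','crossbar'):print(rec(t,'top')[:2])
print('above near',tool([.487,.331,.20]))
E
```

```text
[0.49335534 0.11200765 0.12449656] 0.029951590905409105 [ 9.89766949e-01 -1.42680099e-01 -3.54375260e-04  1.91046653e-03]
[(0.86, array([0.5427, 0.2947, 0.0663]))]
[(0.93, array([0.5416, 0.2977, 0.0667]))]
above near [ -71.9 -206.3  -71.4]
```

Emit:
step_arm([
  [0,0,0,-15,-20,-50,50],
  [0,0,0,-40,-65,-60,50],
  [0,0,0,-60,-110,-60,50],
  [0,0,0,-72,-155,-60,50],
  [0,0,0,-72,-200,-60,50],
  [0,0,0,-72,-206,-40,50],
  [0,0,0,-72,-206,-15,50],
  [0,0,0,-72,-206,-15,50],
])

```text
clock: 8.4
position: [0.4846, 0.3297, 0.1398]
ee_rot: [0.99, -0.142, 0.003, 0.003]
ft_force: [-1.4, -1.0, -0.6]
opening: 0.0499
```

```bash
python3 - <<'E'
from h import *
a=look('side5','side');b=look('top5','top')
s=arm.read_state();print(s['position'],s['opening'])
print('to grasp',tool([.4874,.3316,.042]))
z=lambda im,x,y,w,h,f:cv2.resize(im[y:y+h,x:x+w],(w*f,h*f),interpolation=cv2.INTER_CUBIC)
cv2.imwrite('pics/c5.png',np.hstack([z(a,160,90,90,130,4),z(b,138,130,110,130,4)]))
print(proj(s['position'],'side'),proj(s['position'],'top'))
E
```

```text
[0.48666889 0.33006633 0.14289525] 0.05034759675976742
to grasp [ -0.7  -1.8 100.9]
[181.57406303 112.76738218] [137.26485745 211.65901944]
```

View pics/c5.png

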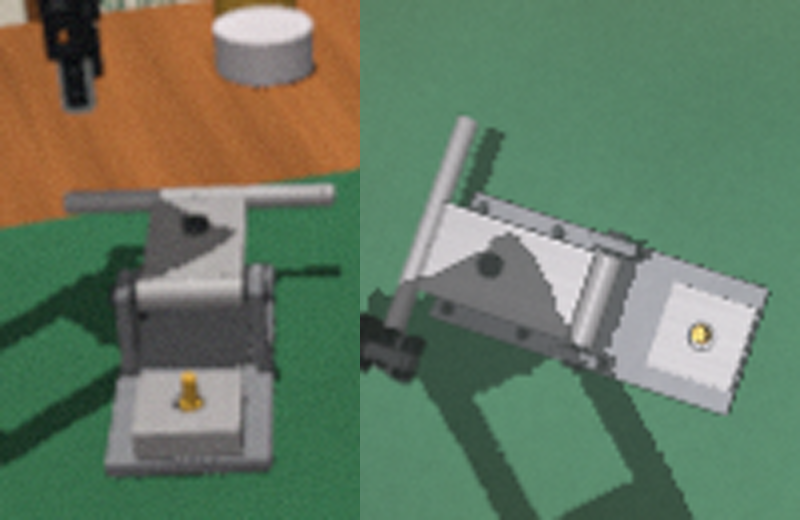

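The stud stands upright in the cup: side (189,392), top (700,335). The gripper is above the bar's near end. I'll go down, shifting about 4 mm inward.

Emit:
step_arm([
  [0,0,0,3,-2,40,50],
  [0,0,0,3,-2,80,50],
  [0,0,0,3,-2,101,50],
  [0,0,0,3,-2,101,50],
  [0,0,0,3,-2,101,40],
])

```text
clock: 9.0
position: [0.492, 0.3308, 0.0431]
ee_rot: [0.99, -0.143, 0.005, 0.001]
ft_force: [0.7, 0.3, -0.4]
opening: 0.0401
```

Emit:
step_arm([
  [0,0,0,0,0,0,28],
  [0,0,0,0,0,0,16],
  [0,0,0,0,0,0,10],
  [0,0,0,0,0,0,10],
], grip_force=35)

```text
clock: 9.4
position: [0.4928, 0.3295, 0.0453]
ee_rot: [0.99, -0.143, 0.006, 0.001]
ft_force: [0.4, -8.4, 7.0]
opening: 0.0146
```

```bash
python3 - <<'E'
from h import *
a=look('side6','side');s=arm.read_state();print(s['position'],s['opening'],s['ft_force'],s['wrist_torque'],s['ee_rot'])
E
```

```text
[0.49284013 0.3295174  0.04525662] 0.014840215292324018 [-0.20192579 -8.06703168  8.4327067 ] [-1.32912562  0.05551713 -0.02066783] [ 0.98976575 -0.14254615  0.00649798  0.00146057]
```

```bash
cat >> h.py <<'E'
YD=np.array([.283,.959,0])/np.hypot(.283,.959); XD=np.array([YD[1],-YD[0],0])
P0=np.array([.4928,.3295,.0453])
def arc(th): 
    th=np.radians(th); return P0+.130*((np.cos(th)-1)*YD+np.sin(th)*np.array([0,0,1]))
def ang(p): 
    d=p-(P0-.13*YD); return np.degrees(np.arctan2(d[2]-0, d@YD)),np.hypot(d[2],d@YD),(d@XD)
E
python3 - <<'E'
from h import *
for t in range(5,45,5): print(t,tool(arc(t)))
E
```

```text
5 [  0.1   0.5 -11.4]
10 [  0.3   2.  -22.6]
15 [  0.4   4.5 -33.7]
20 [  0.6   7.9 -44.5]
25 [  0.7  12.3 -55. ]
30 [  0.8  17.5 -65. ]
35 [  0.9  23.6 -74.6]
40 [  1.   30.5 -83.6]
```

Emit:
step_arm([
  [0,0,0,0.1,0.5,-11.4,10],
  [0,0,0,0.3,2,-22.6,10],
  [0,0,0,0.4,4.5,-33.7,10],
  [0,0,0,0.6,8,-44.5,10],
  [0,0,0,0.7,12.3,-55,10],
  [0,0,0,0.8,17.5,-65,10],
  [0,0,0,0.9,23.6,-74.6,10],
  [0,0,0,1,30.5,-83.6,10],
])

```text
clock: 10.25
position: [0.4848, 0.3025, 0.1309]
ee_rot: [0.99, -0.143, 0.007, -0.001]
ft_force: [-2.1, 10.0, -0.1]
opening: 0.0145
```

```bash
python3 - <<'E'
from h import *
s=arm.read_state();print(s['position'],s['opening'],s['ft_force'],s['wrist_torque'],ang(s['position']))
for t in range(45,85,5): print(t,tool(arc(t)))
E
```

```text
[0.48480139 0.30251298 0.13090822] 0.014541617373081057 [-2.06637502 10.01947945 -0.11002666] [ 1.89487042  0.04080643 -0.02045282] (np.float64(40.04741396470118), np.float64(0.13305157077851623), np.float64(-3.334135444121894e-05))
45 [ 0.1  9.9 -6.4]
50 [  0.2  18.2 -14.1]
55 [  0.3  27.2 -21. ]
60 [  0.4  36.7 -27.1]
65 [  0.5  46.8 -32.4]
70 [  0.5  57.2 -36.8]
75 [  0.6  68.  -40.2]
80 [  0.6  79.1 -42.7]
```

Emit:
step_arm([
  [0,0,0,0.1,10,-6.4,10],
  [0,0,0,0.2,18.2,-14.1,10],
  [0,0,0,0.3,27.2,-21,10],
  [0,0,0,0.4,36.7,-27.1,10],
  [0,0,0,0.5,46.8,-32.4,10],
  [0,0,0,0.5,57.2,-36.8,10],
  [0,0,0,0.6,68,-40.2,10],
  [0,0,0,0.6,77,-42.3,10],
])

```text
clock: 11.05
position: [0.4646, 0.2313, 0.1773]
ee_rot: [0.99, -0.143, 0.01, -0.005]
ft_force: [-5.4, 9.5, 19.3]
opening: 0.0147
```

```bash
python3 - <<'E'
from h import *
a=look('side7','side');s=arm.read_state();print(s['position'],s['opening'],s['ft_force'],s['wrist_torque'],ang(s['position']),s['ee_rot'])
for t in (82,84,86,88,90): print(t,tool(arc(t)))
b=look('top7','top')
print(rec('crossbar','side')[:2],rec('crossbar','top')[:2])
cv2.imwrite('pics/c7.png',cv2.resize(a[80:230,140:290],(600,600),interpolation=cv2.INTER_CUBIC))
E
```

```text
[0.46408638 0.22971951 0.17733823] 0.014422648304145112 [-5.89065361  7.3318295  21.87967515] [ 1.35249151  0.82470654 -0.07788071] (np.float64(78.78816628954092), np.float64(0.13460720592484746), np.float64(0.0007015962311634061)) [ 0.98964752 -0.14314389  0.00962631 -0.00386686]
82 [-0.8  8.1  3.2]
84 [-0.7 12.6  2.6]
86 [-0.7 17.1  2.2]
88 [-0.7 21.7  1.9]
90 [-0.7 26.2  1.8]
[(0.62, array([0.5198, 0.1986, 0.1414]))] [(0.64, array([0.5229, 0.1978, 0.1632]))]
```

View pics/c7.png

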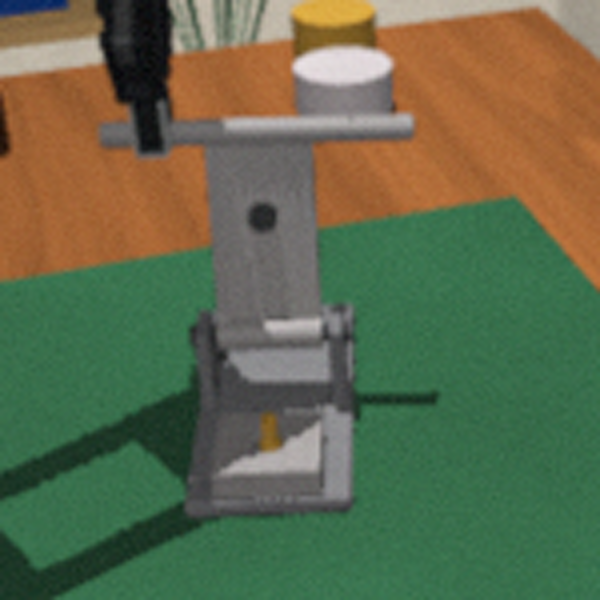

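The flap is nearly upright, with the bar at row 128 and the gripper on its left end. The stud still stands at (270,432). I'll make the last degrees slowly, with less vertical preload.

Emit:
step_arm([
  [0,0,0,0,4,-1,10],
  [0,0,0,0,8,-1.5,10],
  [0,0,0,0,12,-2,10],
  [0,0,0,0,16,-2.3,10],
  [0,0,0,0,20,-2.5,10],
  [0,0,0,0,20,-2.5,10],
])

```text
clock: 11.85
position: [0.4586, 0.2113, 0.1804]
ee_rot: [0.99, -0.144, 0.01, -0.004]
ft_force: [-3.3, 3.2, 6.9]
opening: 0.0146
```

```bash
python3 - <<'E'
from h import *
a=look('side8','side');b=look('top8','top');s=arm.read_state();print(s['position'],s['ft_force'],s['wrist_torque'],ang(s['position']),s['ee_rot'])
H=np.array([.494,.1126,0])+.078*YD
print('hinge',H,'pressy',H@YD,'tcp',s['position']@YD)
for th in (80,85,90,95):
    t=np.radians(th);m=H+.13*np.cos(t)*YD+np.array([0,0,.06+.13*np.sin(t)])
    print(th,[np.round(proj(m+k*XD,c),1).tolist() for c in('side','top') for k in(-.095,.095)])
z=lambda im,x,y,w,h,f:cv2.resize(im[y:y+h,x:x+w],(w*f,h*f),interpolation=cv2.INTER_CUBIC)
cv2.imwrite('pics/c8.png',np.hstack([z(a,150,85,100,140,4),z(b,145,130,100,140,4)]))
E
```

```text
[0.45863501 0.21139734 0.18044118] [-3.28140367  3.07901308  8.15300301] [ 0.63562314  0.44368073 -0.09296481] (np.float64(87.01088077815561), np.float64(0.1353253004508206), np.float64(0.0006588994918370922)) [ 0.98959108 -0.14351928  0.00963417 -0.00434641]
hinge [0.51607654 0.1874106  0.        ] pressy 0.32581390023738516 tcp 0.3325620012094225
80 [[164.3, 113.7], [242.9, 111.5], [168.1, 234.2], [192.6, 162.8]]
85 [[163.5, 115.1], [243.1, 112.8], [172.2, 235.7], [196.7, 164.1]]
90 [[162.9, 116.8], [243.2, 114.6], [176.5, 237.1], [200.9, 165.4]]
95 [[162.2, 119.1], [243.3, 116.7], [180.8, 238.5], [205.2, 166.8]]
```

View pics/c8.png

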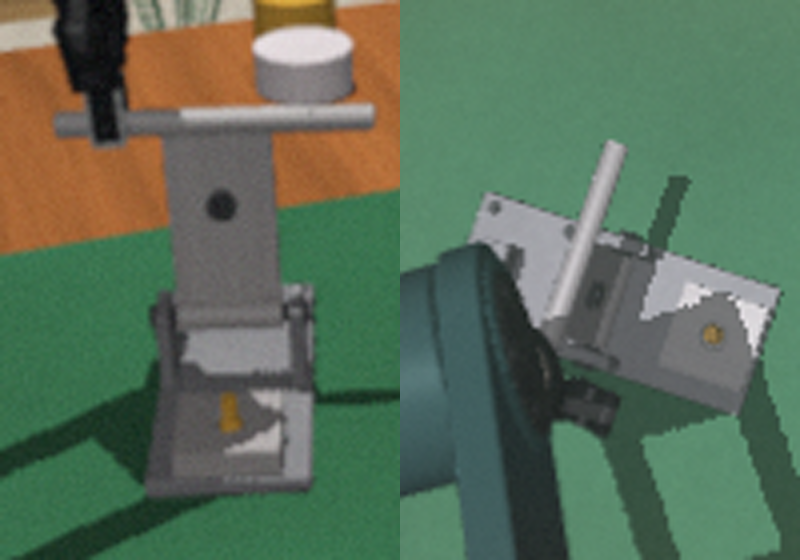

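Both cameras put the flap at about 87°: far bar end at side (372,116) and top (616,143), against the model. The TCP reading agrees. About 6.8 mm is left.

Emit:
step_arm([
  [0,0,0,0,3,-1,10],
  [0,0,0,0,6,-1,10],
  [0,0,0,0,6.8,-1,10],
  [0,0,0,0,6.8,-1,10],
  [0,0,0,0,6.8,-1,10],
  [0,0,0,0,6.8,-1,10],
])

```text
clock: 12.55
position: [0.4566, 0.2047, 0.1811]
ee_rot: [0.99, -0.143, 0.009, -0.004]
ft_force: [1.2, 0.5, -7.2]
opening: 0.0143
```

```bash
python3 - <<'E'
from h import *
a=look('side9','side');b=look('top9','top')
for i in range(4):
    s=arm.read_state();print(s['position'],s['ft_force'],ang(s['position'])[0],s['position']@YD,s['clock']);arm.get_image('side')
z=lambda im,x,y,w,h,f:cv2.resize(im[y:y+h,x:x+w],(w*f,h*f),interpolation=cv2.INTER_CUBIC)
cv2.imwrite('pics/c9.png',np.hstack([z(a,150,85,100,140,4),z(b,145,130,100,140,4)]))
E
```

```text
[0.45662352 0.20475265 0.18115588] [ 1.10266175  1.18231757 -7.73498754] 89.95174753912983 0.32561969912292227 12.65
[0.45663155 0.20479001 0.18115204] [ 2.78792104  1.05962981 -7.7679152 ] 89.93567872144398 0.32565779614608087 12.7
[0.45663729 0.20478992 0.1811719 ] [ 1.38400307  0.53307942 -8.66910614] 89.93503722350137 0.3256593396989909 12.75
[0.4566331  0.20479786 0.18115393] [ 1.75978743  0.57087704 -8.94941949] 89.932317915152 0.32566576707107536 12.8
```

View pics/c9.png

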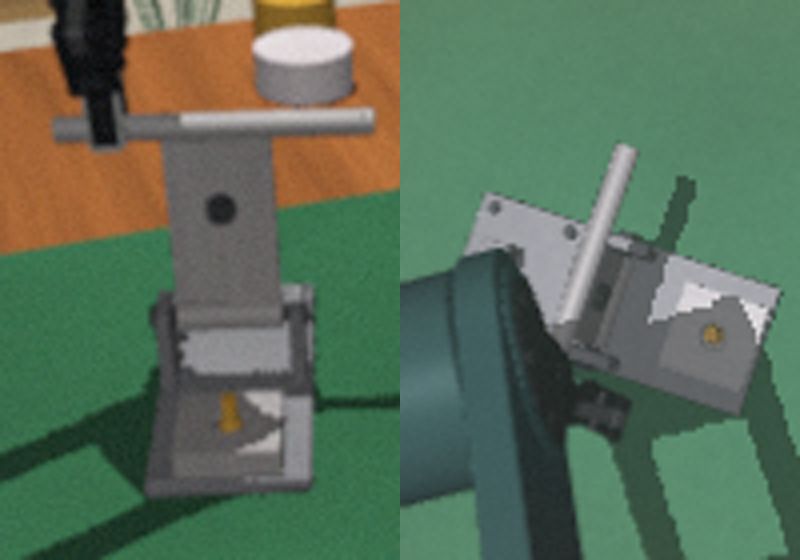

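The far bar end is now at side (372,119), i.e. pixel (242.6,114.4), and top (626,147), i.e. (201.1,166.4). The model for 90° gives (243.2,114.6) and (200.9,165.4), so it is upright, and the stud still stands. I'll hand in.

```bash
python3 -c "
from h import *
print(arm.finish_job())"
```

```text
the job is handed in; nothing more can be done
None
```

The job is handed in at about 13 s of the 59 s allowed. The stud is in the die cup, and the gripper is holding the flap upright by its cross handle.

- **Stud:** I lifted it from its pocket and set it foot down in the cup. Contact with the floor read about 11 N, and then I let go. Every later side and top picture shows it standing upright in the cup.
- **Flap:** I took the handle on its -x side (grip_near) and swung it up without going over to the die side. The measured TCP position gives 89.9°. The far end of the bar lies within about 1 pixel of the 90° position in both cameras.
- **Forces:** The last reading shows about 8–9 N of vertical load at the wrist. The highest I saw was about 23 N, during the swing.
- **Disagreements:**
    - The grasp radius measured from the TCP grew from 130 to about 135 mm during the swing, so the bar probably slid a few millimetres in the pads.
    - The opening reads about 2 mm less than the parts' true diameter.
    - The networks often mistook other parts for the stud, so I used pixel measurements instead.
- **Not checked:** I did not take a final close look at the other tray fittings or the spool. The arm did not go near the spool, and the jaws were only partly open over the tray.

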